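# Gauge a hard candy with sprung gap tweezers

### The job

Pick the sprung gauge tweezers up off their green rest, squeeze them until the yellow pointer lines up with the red mark on the scale, and bring the tips down on either side of the red candy on the steel pedestal, level with its middle and not touching it. The program finishes while still holding the tweezers there, steady, with the pointer still on the mark; leave the candy standing where it is and do not shift the mould, the beaker or the jar.

Things in the scene. Friction and masses are not known exactly. Their poses are not given: they have to be found in the camera images.
- tweezers_center (a point): Grip centre of the tweezers: midway between the two blue grip pads of the OPEN tweezers, half-way up the blades, 33 mm above the table at the start. x runs along the open V's centre line from tail to tips, y to the left, z up. Tail hinge 125 mm behind, tips 65 mm ahead. Pads: 44 mm long, 16 mm high; outside width here 48 mm open, shrinking by 123 mm per rad of jaw; flat, parallel at jaw 0.1.
- jaw (a joint): Closing angle of the right blade about the tail hinge, rad: 0 = fully open, grows as the tweezers are squeezed, at most 0.25; springs back to 0. Inner gap of the tips: 52 mm when open, shrinking by 190 mm per rad. The spring pushes the pads apart with about 3.6 N when open and 6 to 9 N at the mark.
- mark (a joint): Where the red mark is locked on the scale: the value of jaw (rad) at which the yellow pointer lines up with it; 0.07 to 0.135, different every time.
- pointer (a point): Yellow pointer on the right (moving) blade, at the scale, 150 mm from the tail hinge.
- mark_line (a point): Red mark on the scale, 150 mm from the tail hinge; the pointer meets it when the two points coincide.
- tip_fixed (a point): End of the left (fixed) blade, on its inner face, half-way up.
- tip_moving (a point): End of the right (moving) blade, on its inner face, half-way up.
- tweezers: Same axes, origin 8 mm below tweezers_center. Two straight upright steel blades in a V, 190 mm long, 16 mm high (10 mm near the white tips), 80 g, lying on the rest. The left (+y) blade is fixed in this frame at +0.137 rad to x; the right turns on the tail hinge. A thin white scale bridges both blades 25 mm ahead of the grip centre; its pointer and mark reach 18 mm above the centre.
- candy_center (a point): Middle of the red hard candy: an upright cylinder of 14 mm diameter and 24 mm height, 12 g, standing loose on the pedestal, its middle 62 mm above the table.
- pedestal: Fixed steel pedestal: post of 18 mm diameter, 50 mm high, on a foot of 64 mm diameter and 6 mm height; origin under its centre on the table.
- rest: Fixed dark green rest under the tweezers, origin on the table straight below tweezers_center, x towards the tips. A bar 12 mm thick, 74 mm wide and 28 mm high stands 48 mm ahead of the origin and a block 14 mm thick, 34 mm wide and 25 mm high 105 mm behind it, joined by a base plate 34 mm wide and 5 mm thick.
- mould: Pink candy mould, 170 x 80 x 10 mm (x, y, z), lying on the table; origin under its centre. Bystander.
- beaker: Empty glass beaker, 64 mm diameter, 85 mm high; origin under its centre. Bystander.
- jar: Orange jar with a green lid, 66 mm diameter, 85 mm high; origin under its centre. Bystander.
- candy: The same candy; origin under its centre, 50 mm above the table.

How it is judged:
On the way:
1. the tweezers are lifted clear of the rest (height (world z) of tweezers_center above 0.05 m and contact force between tweezers and rest below 0.02 N), for 0.2 s.
At the end, for the whole second after the job is handed in: Tweezers held by the fingers alone, still, touching nothing else; pointer within 2.2 mm of the mark; the candy's middle between the blades, within their last 29 mm, and within 10 mm of the height of their middle; candy moved less than 6 mm, bystanders less than 20 mm (distance between pointer and mark_line below 0.0022 m and velocity of joint jaw between -0.03 and 0.03 rad/s and linear speed of tweezers below 0.02 m/s and x of candy_center in the frame of tweezers_center between 0.036 and 0.066 m and y of candy_center in the frame of tip_fixed below -0.006 m and y of candy_center in the frame of tip_moving above 0.006 m and z of candy_center in the frame of tweezers_center between -0.01 and 0.01 m and contact force between tweezers and candy below 0.1 N and contact force between tweezers and pedestal below 0.1 N and contact force between tweezers and rest below 0.1 N and contact force between tweezers and the fingers above 1 N and distance of candy_center from where it was at the start of the episode below 0.006 m); the arm keeps its last pose, push and grip.
It fails at once if the candy is knocked away (distance of candy_center from where it was at the start of the episode above 0.006 m).
It fails at once if the mould, beaker or jar is shifted (distance of any of mould, beaker, jar from where it was at the start of the episode above 0.02 m).
It also fails if it takes over 42 s, if anything falls off the work surface, if the arm or the gripper's body presses on something with over 40 N, if the wrist force passes 120 N, or if a joint passes its speed limit or range.

### The arm

A 6-joint arm with a two-finger parallel gripper is mounted at the origin on the work surface. World frame = base frame: x ahead of the robot, y to its left, z up, the work surface at z = 0. Lengths are in m, angles in rad, forces in N, time in s.
With the tool pointing down it reaches from about 0.3 to 0.825 m from the base axis. Payload 5.4 kg.
Tool frame: the origin (TCP) lies midway between the tips of the shut fingers; the grasp point (between the pads) lies 19 mm behind it (hold_point_z is the distance from the TCP to the grasp point, in m); z points along the fingers, y is the line along which they close (so a half turn about z gives the same grasp; the last joint's range is limited). The gripper opens to 92 mm and grips with 3 to 60 N. Pads are 20 mm wide; open, the fingers measure 128 mm over their backs; the gripper's body (75 mm by 189 mm) begins 69 mm behind the grasp point.
Start: joints at [0.983, 0.158, 1.597, -0, 1.386, -0.21], TCP at [0.212, 0.534, 0.215] pointing down, gripper open.
Joint ranges: [-2.91, 2.91], [-0.94, 2.29], [0.18, 2.7], [-1.29, 4.43], [0.17, 2.64], [-3, 3]. Speed limits (rad/s): [2.57, 2.57, 3.14, 3.14, 3.14, 3.14].

### API

Orientations are given as a unit quaternion [w, x, y, z].
In Python, from bench import * gives the robot as it stands. The module is installed in compiled form; this text tells all that it offers.
- The arm moves only by the shell command python3 -m inch 'ROWS' [FORCE]. ROWS is JSON, a list that holds one entry, the list of rows, each a list of 5 numbers: the shift along the tool's x, y, z in units of 50 mm (1.0 is 50 mm), then the turn about the tool's z in units of 6 degrees (1.0 is 6 degrees), then the opening in per cent of the stroke, from 0 (shut) to 100 (fully open). A call has 1 to 5 rows; each row is the pose to reach, as a shift and turn from the pose commanded when the call began, along the tool's axes at that moment; what a row does not reach only later rows make up. A row lasts 1/10 s, in which the tool goes at most 50 mm and 8.59 degrees, less where a joint would pass 70% of its speed; a pose out of reach is approached as far as the arm can. A call with a gripper value outside its range is refused whole. The fingers move at their own pace and stop on an object; FORCE is the grip in N (left out, the last holds). Time passes only in rows, so rows that repeat a pose let the fingers close. It gives the time, the measured TCP pose, the force, the opening and the grip force at its end, in the units of the state.
- observe(): the state, without advancing time (a new reading comes with each control period).
- grab_frame(name): name is "scene" or "top" or "wrist"; returns a dict with "frame" (400x640x3 uint8, red, green, blue), "fx", "fy", "cx", "cy" (pixels), "extrinsics" (4x4, takes a point from world to camera coordinates). Camera axes: x right, y up, looking along -z (the intrinsics and any distortion apply to the point x, -y, -z); pixel columns grow to the right and rows downward; lengths in m; the calibration is good to about 2 mm. A picture is of the moment at which its call begins. There is no depth.
- hand_in(): hands the job in; it is judged then, once.
The state is a dict: "time": time; "joint_pos": joint angles; "qvel": joint speeds; "joint_efforts": joint torques, N m; "ee_pos": TCP position; "ee_rot": TCP orientation; "contact_force": force on the tool from outside, world axes, zero at the start; "torque": the same for the moment, N m; "gripper_width": finger opening in m; "grip_force": force on a finger pad.
Only numpy, scipy, OpenCV 4.12 (cv2) and the standard library are available. Lean on these libraries where they do the work, as an engineer would, in place of code of your own. Each camera call takes 0.05 s, during which the arm holds its last target. There are 200 camera calls.

## Working session

There is one attempt and no reset: what is moved stays moved. The work goes in short steps, Python scripts to look and compute and a shell command to move; the robot and the scene stay as the last step left them, time stands still between calls to the robot, and variables do not carry over. Pictures are saved under pics/ and viewed, at most 10 in all, crops included, and the job is handed in when it is done.

```bash
mkdir -p pics; cat > h.py <<'E'
from bench import *
import numpy as np, cv2
def snap(n,f=None):
    g=grab_frame(n)
    if f: cv2.imwrite('pics/'+f,g['frame'][:,:,::-1])
    return g
def ray(g,u,v):
    E=np.array(g['extrinsics']);R=E[:3,:3];c=-R.T@E[:3,3]
    d=R.T@np.array([(u-g['cx'])/g['fx'],-(v-g['cy'])/g['fy'],-1.]);return c,d
def onz(g,u,v,z):
    c,d=ray(g,u,v);return c+d*(z-c[2])/d[2]
def proj(g,p):
    E=np.array(g['extrinsics']);q=E[:3,:3]@np.array(p)+E[:3,3]
    return g['cx']+g['fx']*q[0]/-q[2], g['cy']-g['fy']*q[1]/-q[2]
E
python3 - <<'E'
from h import *
a=snap('top','top0.png');b=snap('scene','scene0.png')
for g in(a,b):
    c,_=ray(g,0,0);print(g.keys(),g['fx'],g['cx'],g['cy'],c)
s=observe();print(s['ee_pos'],s['ee_rot'],s['time'],s['gripper_width'],{k:v for k,v in s.items() if 'hold' in k})
E
```

```text
dict_keys(['frame', 'fx', 'fy', 'cx', 'cy', 'extrinsics']) 437.3249623049671 316.62314285578793 195.88659521194035 [0.4528448  0.00127569 1.15690355]
dict_keys(['frame', 'fx', 'fy', 'cx', 'cy', 'extrinsics']) 439.9051076551684 322.46197968727904 199.90182675172548 [ 1.20438245 -0.35160086  0.91054105]
[0.21180134 0.53397332 0.21372766] [-3.35612612e-04  1.87772464e-01  9.82212189e-01 -7.77939234e-04] 0.1 0.09170712902678989 {}
```

View pics/top0.png

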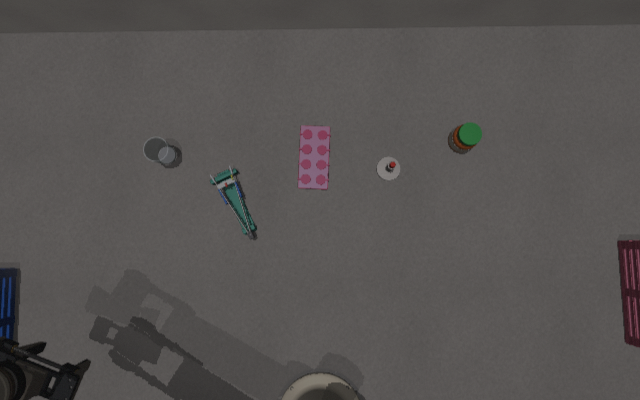

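View pics/scene0.png

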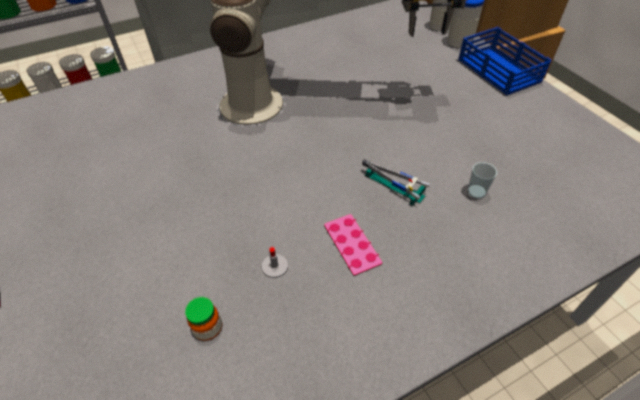

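Top view shows the tweezers from tail (250,235) to tips (~(225,172)), candy at (391,166), mould (314,157), beaker (160,151) and jar (467,136). Scene view shows the same layout with candy at (272,252). Next I'll measure by colour.

```bash
python3 - <<'E'
from h import *
a=snap('top');b=snap('scene')
def blobs(g,lo,hi,box):
    h=cv2.cvtColor(g['frame'],cv2.COLOR_RGB2HSV)
    m=cv2.inRange(h,lo,hi);k=np.zeros_like(m);x0,y0,x1,y1=box;k[y0:y1,x0:x1]=1
    n,l,s,c=cv2.connectedComponentsWithStats(m*k);return [(c[i].round(1),s[i][4]) for i in range(1,n) if s[i][4]>2]
for n,z,lo,hi,box in [('blue pads',.033,(105,90,60),(130,255,255),(200,150,270,250)),('candy',.068,(0,130,80),(8,255,255),(375,150,405,185)),('foot',.006,(0,0,130),(180,50,255),(370,150,410,185)),('green',.02,(70,80,40),(95,255,255),(200,150,270,250)),('jarlid',.085,(50,100,80),(75,255,255),(440,110,490,160)),('mould',.01,(150,60,60),(179,255,255),(280,110,340,200))]:
    for c,s in blobs(a,lo,hi,box): print(n,c,s,onz(a,*c,z).round(4))
for c,s in blobs(b,(0,130,80),(8,255,255),(255,235,290,270)):print('scene candy',c,s,onz(b,*c,.064).round(4))
for c,s in blobs(b,(105,90,60),(130,255,255),(355,150,440,210)):print('scene blue',c,s,onz(b,*c,.033).round(4))
print('tail',onz(a,250,233,.033),'tips',onz(a,212,178,.033),onz(a,236,168,.033))
im=np.hstack([cv2.resize(a['frame'][155:245,195:275],None,fx=5,fy=5,interpolation=2),cv2.resize(a['frame'][145:190,365:415],None,fx=7,fy=10,interpolation=2)])
cv2.imwrite('pics/c1.png',im[:,:,::-1])
E
```

```text
blue pads [237.9 189.2] 32 [0.5749 0.2039 0.033 ]
blue pads [222.6 197. ] 26 [0.5552 0.2434 0.033 ]
candy [392.4 164.2] 19 [ 0.6288 -0.191   0.068 ]
foot [382.  172.1] 47 [ 0.618  -0.1737  0.006 ]
foot [388.3 178.7] 3 [ 0.6001 -0.19    0.006 ]
green [234.3 170.9] 17 [0.6247 0.2158 0.02  ]
green [222.5 175.3] 104 [0.6135 0.2467 0.02  ]
green [211.5 181.5] 12 [0.5976 0.2755 0.02  ]
green [235.1 201.8] 341 [0.5434 0.2135 0.02  ]
green [248.6 217.1] 109 [0.503  0.1783 0.02  ]
green [243.3 229.5] 24 [0.471  0.1921 0.02  ]
jarlid [470.1 133.2] 390 [ 0.7013 -0.384   0.085 ]
mould [314.1 152.9] 1508 [0.6715 0.0058 0.01  ]
mould [324.3 171.7] 3 [ 0.6207 -0.0205  0.01  ]
scene candy [271.9 249.9] 32 [ 0.6295 -0.1906  0.064 ]
scene blue [403.9 173.8] 12 [0.549  0.2411 0.033 ]
scene blue [398.8 185.1] 57 [0.5778 0.2043 0.033 ]
tail [0.46162663 0.17271965 0.033     ] tips [0.60501808 0.27108882 0.033     ] [0.63028947 0.20897384 0.033     ]
```

View pics/c1.png

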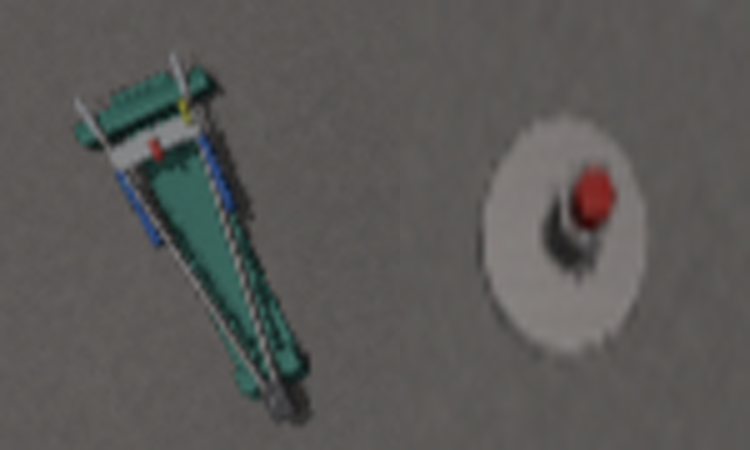

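The crop shows the open V: tips at about (211,176) and (230,166), tail at about (252,235), red mark near the middle of the scale, yellow pointer on the right blade. The grip centre is at about (0.565, 0.224) with a heading of about 26.5°. The candy is at (0.629, −0.191), and both views agree. I'll approach above the tweezers.

```bash
cat >> h.py <<'E'
from scipy.spatial.transform import Rotation as Ro
def toolR():
    q=observe()['ee_rot'];return Ro.from_quat([q[1],q[2],q[3],q[0]]).as_matrix()
def units(p,yaw_y=None):
    R=toolR();s=observe();d=R.T@(np.array(p)-s['ee_pos'])/.05;a=np.degrees(np.arctan2(R[1,1],R[0,1]))
    t=None if yaw_y is None else -((yaw_y-a+90)%180-90)/6
    print('units',d.round(3),'turn',t,'tool y deg',round(a,2),'pos',np.round(s['ee_pos'],4),'t',s['time'])
E
python3 -m inch '[[[-0.7,-0.25,0.1,-0.8,100],[-1.6,-0.57,0.25,-1.8,100],[-2.5,-0.9,0.4,-2.8,100],[-3.4,-1.2,0.5,-3.8,100],[-4.3,-1.5,0.6,-4.8,100]]]' 20
python3 -m inch '[[[-0.6,-0.6,0.1,-0.8,100],[-1.2,-1.2,0.25,-1.6,100],[-1.2,-1.2,0.25,-1.6,100]]]' 2>&1 >/dev/null | head -0
python3 -c "
from h import *
units([.565,.2237,.15],116.5)"
```

```text
time: 0.7
ee_pos: [0.3853, 0.3839, 0.1842]
ee_rot: [-0.0, -0.065, 0.998, -0.0]
contact_force: [0.0, 0.6, 0.2]
gripper_width: 0.0919
grip_force: 0.0
units [-1.523 -2.666  0.421] turn -1.6631237780370611 tool y deg 106.52 pos [0.4541 0.3299 0.1709] t 1.0
```

```bash

python3 -m inch '[[[-0.4,-0.7,0.1,-0.5,100],[-0.9,-1.5,0.2,-1.2,100],[-1.3,-2.3,0.3,-1.7,100],[-1.5,-2.65,0.4,-1.7,100],[-1.52,-2.67,0.4,-1.7,100]]]'
python3 - <<'E'
from h import *
g=snap('wrist','w1.png');print(ray(g,0,0)[0]);units([.565,.2237,.15],116.5)
a=np.array([.565,.2237,.033]);print(proj(g,a))
E
```

```text
time: 1.5
ee_pos: [0.563, 0.2262, 0.1511]
ee_rot: [-0.001, -0.231, 0.973, 0.0]
contact_force: [-0.6, 0.2, -0.8]
gripper_width: 0.092
grip_force: 0.0
[0.49535308 0.19292147 0.32166993]
units [-0.016 -0.094  0.029] turn 0.05293963775094331 tool y deg 116.82 pos [0.5622 0.2275 0.1515] t 1.55
(np.float64(309.4177078640722), np.float64(198.82534419948644))
```

View pics/w1.png

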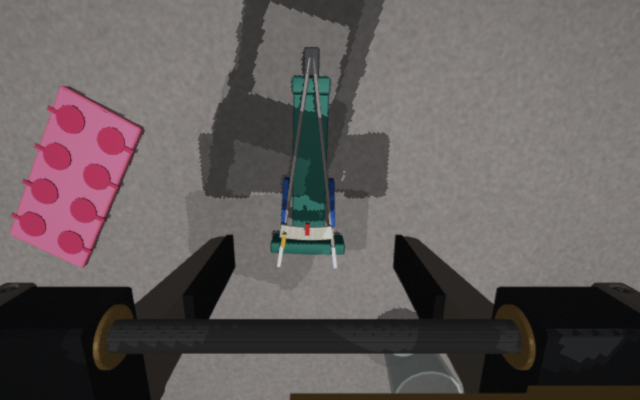

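Wrist view: tail at (312,50), white tips at (279,265) and (336,265), blue pads at about x=285 and 333 around row 202, red mark at (307,229), pointer at (284,240). I'll cast rays for these.

```bash
python3 - <<'E'
from h import *
g=snap('wrist');f=g['frame'];h=cv2.cvtColor(f,cv2.COLOR_RGB2HSV)
m=cv2.inRange(h,(108,120,60),(130,255,255));m[:,:270]=0;m[:,350:]=0;m[240:]=0
n,l,s,c=cv2.connectedComponentsWithStats(m)
P=[]
for i in range(1,n):
    if s[i][4]>20: p=onz(g,*c[i],.035);P.append(p);print(c[i],s[i],p.round(4))
print('mid',np.mean(P,0),'w',np.linalg.norm(P[0]-P[1]))
t=onz(g,312,50,.041);a=onz(g,279,266,.038);b=onz(g,336,266,.038)
m=(a+b)/2;d=m-t;print('tail',t,'tips',a,b,'gap',np.linalg.norm(a-b),'len',np.linalg.norm(d[:2]),'hdg',np.degrees(np.arctan2(d[1],d[0])))
print('centre from axis',t+d/np.linalg.norm(d)*.125)
E
```

```text
[282.66666667 198.89054726] [280 179   8  45 201] [0.5751 0.2027 0.035 ]
[330.16080402 202.31155779] [327 181   6  46 199] [0.5582 0.2436 0.035 ]
mid [0.56663184 0.22316495 0.035     ] w 0.044229677603062664
tail [0.45076646 0.17066267 0.041     ] tips [0.6370405 0.2283706 0.038    ] [0.6120269  0.27798337 0.038     ] gap 0.05556174320395755 len 0.1923633635428278 hdg 25.400958619287177
centre from axis [0.56366875 0.22427493 0.0390508 ]
```

```bash
python3 -c "
from h import *
units([.566,.2232,.015],115.5)"
```

```text
units [-0.032 -0.134  2.736] turn 0.23452560157526628 tool y deg 116.91 pos [0.5617 0.2284 0.1518] t 1.6
```

```bash

python3 -m inch '[[[-0.03,-0.13,0.5,0.2,100],[-0.03,-0.13,1.1,0.2,100],[-0.03,-0.13,1.7,0.2,100],[-0.03,-0.13,2.3,0.2,100],[-0.03,-0.13,2.73,0.2,100]]]' 20
python3 -m inch '[[[0,0,0,0,80],[0,0,0,0,60],[0,0,0,0,50],[0,0,0,0,44],[0,0,0,0,44]]]' 20
python3 - <<'E'
from h import *
units([.566,.2232,.015],115.5);g=snap('wrist','w2.png')
E
```

```text
time: 2.1
ee_pos: [0.5644, 0.2242, 0.0139]
ee_rot: [-0.001, -0.224, 0.975, 0.0]
contact_force: [-0.4, 0.3, -0.6]
gripper_width: 0.0918
grip_force: 0.0
time: 2.6
ee_pos: [0.5677, 0.2226, 0.0169]
ee_rot: [0.001, -0.223, 0.975, -0.0]
contact_force: [-0.1, -0.0, -0.4]
gripper_width: 0.0539
grip_force: 0.0
units [0.025 0.026 0.038] turn 0.04196179118811472 tool y deg 115.75 pos [0.5677 0.2226 0.0169] t 2.6
```

View pics/w2.png

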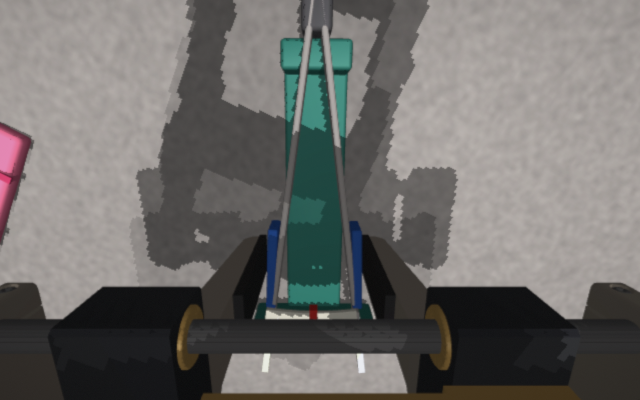

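The fingers now straddle the pads, centred. I'll estimate the mark from the earlier clear picture w1, while the jaw was open, and then squeeze gently.

```bash
python3 -m inch '[[[0,0,0,0,44],[0,0,0,0,44],[0,0,0,0,44]]]' 20 
python3 - <<'E'
from h import *
f=cv2.imread('pics/w1.png');h=cv2.cvtColor(f,cv2.COLOR_BGR2HSV)
for n,lo,hi in[('red',(0,150,90),(8,255,255)),('yel',(18,120,90),(32,255,255)),('white',(0,0,150),(180,40,255)),('blue',(108,120,60),(130,255,255))]:
    m=cv2.inRange(h,lo,hi);k=np.zeros_like(m);k[170:275,265:350]=1
    N,l,s,c=cv2.connectedComponentsWithStats(m*k)
    for i in range(1,N):
        if s[i][4]>3:print(n,c[i].round(2),s[i])
im=cv2.resize(f[215:275,265:350],None,fx=8,fy=8,interpolation=cv2.INTER_CUBIC);cv2.imwrite('pics/w1c.png',im)
E
```

```text
time: 2.95
ee_pos: [0.5676, 0.2225, 0.0165]
ee_rot: [0.001, -0.223, 0.975, 0.0]
contact_force: [0.1, 0.2, 4.4]
gripper_width: 0.0408
grip_force: 7.5
red [306.83 228.83] [305 224   4  11  36]
yel [283.33 240.4 ] [281 234   5  14  48]
white [308.14 232.93] [281 226  52  19 533]
white [279.53 256.75] [277 246   6  21  73]
white [333.92 258.13] [332 247   5  22  86]
blue [284.38 198.68] [281 179   8  45 196]
blue [331.71 202.25] [329 181   6  46 191]
```

View pics/w1c.png

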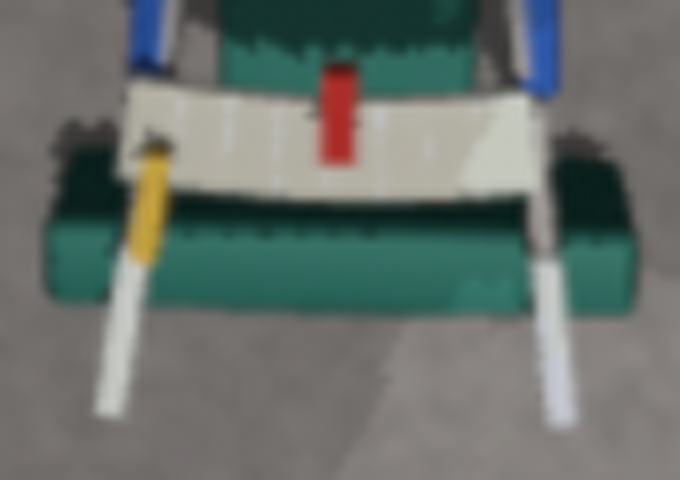

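```bash

python3 -m inch '[[[0,0,0,0,41],[0,0,0,0,38],[0,0,0,0,36],[0,0,0,0,36],[0,0,0,0,36]]]' 25
python3 -m inch '[[[0,0,-0.1,0,36],[0,0,-0.3,0,36],[0,0,-0.6,0,36],[0,0,-0.9,0,36],[0,0,-1.2,0,36]]]' 25
python3 -m inch '[[[0,0,-0.3,0,36],[0,0,-0.6,0,36],[0,0,-0.9,0,36],[0,0,-1.1,0,36],[0,0,-1.2,0,36]]]' 25
python3 - <<'E'
from h import *
g=snap('wrist');s=snap('scene');
p=observe()['ee_pos'];u,v=map(int,proj(s,p));print(p,u,v)
c=cv2.resize(s['frame'][v-45:v+35,u-60:u+60],None,fx=5,fy=5,interpolation=2)
im=np.vstack([cv2.resize(g['frame'][160:,170:470],(400,320)),])
im=np.hstack([cv2.resize(c,(400,267)),cv2.resize(g['frame'][0:,120:520],(400,400))[:267]]) if 0 else np.hstack([cv2.resize(c,(400,400)),g['frame'][:,120:520]])
cv2.imwrite('pics/w3.png',im[:,:,::-1])
E
```

```text
time: 3.45
ee_pos: [0.5679, 0.2225, 0.0165]
ee_rot: [0.001, -0.223, 0.975, 0.0]
contact_force: [0.8, 0.9, 5.9]
gripper_width: 0.0333
grip_force: 10.2
time: 3.95
ee_pos: [0.5671, 0.2224, 0.0774]
ee_rot: [0.001, -0.223, 0.975, -0.0]
contact_force: [0.6, -0.4, -0.5]
gripper_width: 0.0335
grip_force: 8.2
time: 4.45
ee_pos: [0.5675, 0.2224, 0.1372]
ee_rot: [0.001, -0.223, 0.975, -0.0]
contact_force: [-0.0, -1.1, -0.4]
gripper_width: 0.0334
grip_force: 8.2
[0.56720673 0.22237752 0.13635312] 407 152
```

View pics/w3.png

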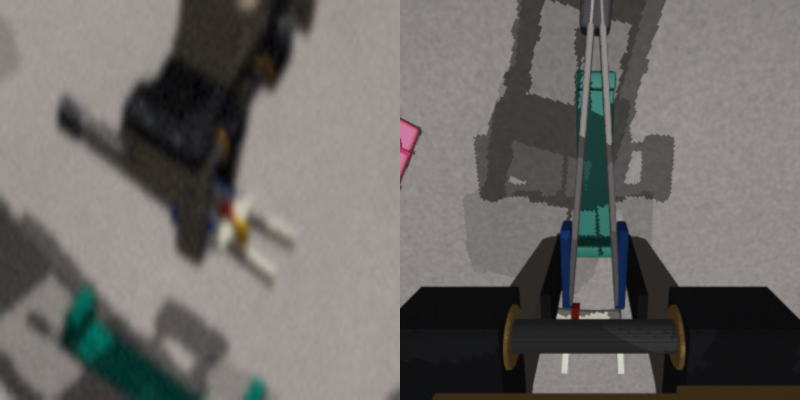

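Tweezers lifted. The wrist bar hides the pointer, and in the scene crop red is at (225,208) and yellow at (240,232), too coarse to judge. I'll carry them closer to the scene camera and point the tips at it, heading about −15.6°, so the mark and pointer offset reads directly across the picture. I'll use the same heading for the placing.

```bash
python3 -c "
from h import *
units([.65,-.195,.40],90-15.6)"
```

```text
units [ 2.13  -8.24  -5.272] turn 6.892826248596275 tool y deg 115.76 pos [0.5672 0.2224 0.1364] t 4.55
```

```bash

python3 -m inch '[[[0.08,-0.3,-0.2,0,36],[0.22,-0.85,-0.55,0,36],[0.4,-1.5,-0.95,0,36],[0.56,-2.15,-1.35,0,36],[0.71,-2.75,-1.75,0,36]]]' 25 | tail -2
python3 -m inch '[[[0.14,-0.55,-0.35,0,36],[0.28,-1.1,-0.7,0,36],[0.42,-1.65,-1.05,0,36],[0.56,-2.2,-1.4,0,36],[0.71,-2.75,-1.75,0,36]]]' 25 | tail -2
python3 -m inch '[[[0.16,-0.6,-0.4,0.4,36],[0.31,-1.2,-0.8,0.9,36],[0.45,-1.8,-1.2,1.4,36],[0.6,-2.35,-1.55,1.9,36],[0.71,-2.75,-1.77,2.4,36]]]' 25 | tail -2
python3 -m inch '[[[0,0,0,0.6,36],[0,0,0,1.2,36],[0,0,0,1.8,36],[0,0,0,2.4,36],[0,0,0,2.7,36]]]' 25 | tail -2
python3 -m inch '[[[0,0,0,0.6,36],[0,0,0,1.2,36],[0,0,0,1.6,36],[0,0,0,1.8,36],[0,0,0,1.8,36]]]' 25
python3 - <<'E'
from h import *
units([.65,-.195,.40],90-15.6)
s=snap('scene','s4.png');w=snap('wrist','w4.png')
p=observe()['ee_pos'];u,v=map(int,proj(s,p));print(u,v)
c=cv2.resize(s['frame'][v-40:v+60,u-60:u+60],(720,600),interpolation=2)
cv2.imwrite('pics/s4c.png',c[:,:,::-1])
E
```

```text
gripper_width: 0.0333
grip_force: 8.2
gripper_width: 0.0333
grip_force: 8.2
gripper_width: 0.0334
grip_force: 8.2
gripper_width: 0.0332
grip_force: 8.2
time: 7.05
ee_pos: [0.6497, -0.1962, 0.3988]
ee_rot: [-0.0, 0.136, 0.991, 0.0]
contact_force: [1.0, 0.4, 0.1]
gripper_width: 0.0335
grip_force: 8.2
units [ 0.001  0.025 -0.023] turn -0.011474385409944906 tool y deg 74.33 pos [ 0.6497 -0.1962  0.3988] t 7.05
254 148
```

View pics/s4c.png

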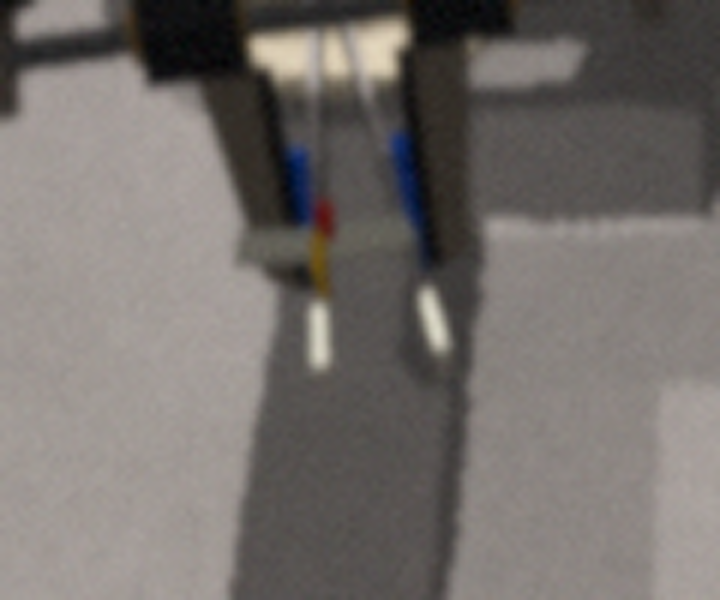

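The picture shows red at (325,218), yellow at (320,265) and the white tips at (319,335) and (433,318), so it's nearly aligned. I'll get sub-pixel numbers.

```bash
cat > meas.py <<'E'
from h import *
def meas(s):
    p=observe()['ee_pos'];u,v=map(int,proj(s,p));x0,y0=u-60,v-40
    c=s['frame'][y0:v+60,x0:u+60];h=cv2.cvtColor(cv2.resize(c,None,fx=6,fy=6,interpolation=cv2.INTER_CUBIC),cv2.COLOR_RGB2HSV)
    o={}
    for n,lo,hi in[('red',(0,130,70),(8,255,255)),('red2',(172,130,70),(180,255,255)),('yel',(14,110,70),(32,255,255)),('white',(20,0,190),(60,60,255))]:
        m=cv2.inRange(h,lo,hi);N,l,st,ce=cv2.connectedComponentsWithStats(m)
        o[n]=[(((ce[i]+.5)/6-.5+[x0,y0]).round(2),st[i]) for i in range(1,N) if st[i][4]>80]
    return o
E
python3 - <<'E'
from meas import *
s=snap('scene')
for k,v in meas(s).items(): print(k,v)
p=observe()['ee_pos'];R=toolR();hx=-R[:,0];cen=p-np.array([0,0,-.019])
for d in(-.125,0,.015,.025,.035,.065):
    print(d,[np.round(proj(s,cen+hx*d+[0,0,z]),2) for z in (0,.018)])
E
```

```text
red [(array([248.16, 143.96]), array([319, 202,  14,  32, 244], dtype=int32))]
red2 [(array([247.3 , 143.22]), array([319, 203,   9,  20, 106], dtype=int32))]
yel [(array([247.06, 151.25]), array([ 310,  230,   21,   65, 1012], dtype=int32))]
white [(array([256.84, 115.38]), array([363,  32,  38,  36, 630], dtype=int32)), (array([240.21, 116.74]), array([258,  41,  46,  32, 703], dtype=int32)), (array([249.57, 117.65]), array([327,  49,  19,  24, 250], dtype=int32)), (array([265.97, 160.7 ]), array([425, 297,  19,  45, 428], dtype=int32)), (array([246.97, 163.6 ]), array([315, 310,  12,  52, 486], dtype=int32))]
-0.125 [array([245.76,  96.89]), array([244.35,  88.74])]
0 [array([253.31, 140.27]), array([251.89, 132.03])]
0.015 [array([254.32, 146.11]), array([252.91, 137.87])]
0.025 [array([255.02, 150.1 ]), array([253.6 , 141.85])]
0.035 [array([255.72, 154.15]), array([254.31, 145.91])]
0.065 [array([257.92, 166.76]), array([256.5 , 158.54])]
```

```bash
python3 - <<'E'
from h import *
R=toolR();p=np.array(observe()['ee_pos']);w=snap('wrist');s=snap('scene')
E=np.array(w['extrinsics']);T=np.eye(4);T[:3,:3]=R;T[:3,3]=p;ET=E@T   # tool->cam
R1=Ro.from_quat([-.231,.973,0,-.001]).as_matrix();T1=np.eye(4);T1[:3,:3]=R1;T1[:3,3]=[.5622,.2278,.1516]
w1=dict(w);w1['extrinsics']=ET@np.linalg.inv(T1)
hd=np.radians(25.5);c1=np.array([.566,.2232,.033])
def loc(q,c,h):
    d=q-c;return np.array([d[0]*np.cos(h)+d[1]*np.sin(h),-d[0]*np.sin(h)+d[1]*np.cos(h)])*1000
print('tail',loc(onz(w1,312,50,.041),c1,hd).round(1))
for z in(0,.004,.008,.012,.018):
    print(z,*[(n,loc(onz(w1,u,v,.033+z),c1,hd).round(1)) for n,u,v in(('rTop',307.3,224),('rBot',306.8,235.5),('yTop',284.5,234),('yBot',283,248.5))])
h2=np.arctan2(-R[1,0],-R[0,0]);c2=p+[0,0,.019];print(np.degrees(h2))
for z in(0,.004,.008,.012,.018):
    print(z,*[(n,loc(onz(s,u,v,c2[2]+z),c2,h2).round(1)) for n,u,v in(('rTop',247.8,141.5),('rBot',247.8,147),('yTop',247.2,147),('yBot',247,157))])
E
```

```text
tail [-127.2    2.6]
0 ('rTop', array([23.7,  1. ])) ('rBot', array([35.4,  0.7])) ('yTop', array([ 34.3, -20.8])) ('yBot', array([ 49.4, -22.3]))
0.004 ('rTop', array([22.3,  1.1])) ('rBot', array([33.8,  0.8])) ('yTop', array([ 32.8, -20.4])) ('yBot', array([ 47.7, -21.9]))
0.008 ('rTop', array([20.9,  1.1])) ('rBot', array([32.3,  0.8])) ('yTop', array([ 31.2, -20.1])) ('yBot', array([ 45.9, -21.6]))
0.012 ('rTop', array([19.5,  1.2])) ('rBot', array([30.7,  0.9])) ('yTop', array([ 29.7, -19.7])) ('yBot', array([ 44.2, -21.2]))
0.018 ('rTop', array([17.4,  1.3])) ('rBot', array([28.4,  1. ])) ('yTop', array([ 27.4, -19.2])) ('yBot', array([ 41.5, -20.6]))
-15.623987800563691
0 ('rTop', array([ 1. , -9.4])) ('rBot', array([ 14.7, -10.8])) ('yTop', array([ 14.5, -11.8])) ('yBot', array([ 38.5, -14.6]))
0.004 ('rTop', array([ 5.7, -9.3])) ('rBot', array([ 19.3, -10.8])) ('yTop', array([ 19.1, -11.7])) ('yBot', array([ 42.9, -14.5]))
0.008 ('rTop', array([10.3, -9.3])) ('rBot', array([ 23.8, -10.7])) ('yTop', array([ 23.6, -11.6])) ('yBot', array([ 47.3, -14.4]))
0.012 ('rTop', array([15. , -9.2])) ('rBot', array([ 28.4, -10.6])) ('yTop', array([ 28.2, -11.5])) ('yBot', array([ 51.6, -14.3]))
0.018 ('rTop', array([22. , -9.1])) ('rBot', array([ 35.2, -10.5])) ('yTop', array([ 35. , -11.4])) ('yBot', array([ 58.2, -14.1]))
```

The rays put both strips about 13 mm above the grip centre, meeting near 25–29 mm ahead, as they should. The open-jaw view gives a mark of about 0.130 and the present view says 0.8–1.6 mm more squeeze. I'll close by 1.2 %.

```bash

python3 -m inch '[[[0,0,0,0,35.4],[0,0,0,0,34.8],[0,0,0,0,34.8],[0,0,0,0,34.8]]]' 25
cat >> meas.py <<'E'
def locs(n=6):
    A=[]
    for _ in range(n):
        s=snap('scene');m=meas(s);R=toolR();p=np.array(observe()['ee_pos']);c=p+[0,0,.019];h=np.arctan2(-R[1,0],-R[0,0])
        hs=cv2.cvtColor(s['frame'],cv2.COLOR_RGB2HSV)
        def L(u,v,z):
            d=onz(s,u,v,c[2]+z)-c;return [1e3*(d[0]*np.cos(h)+d[1]*np.sin(h)),1e3*(-d[0]*np.sin(h)+d[1]*np.cos(h))]
        r=max(m['red']+m['red2'],key=lambda t:t[1][4])[0];y=max(m['yel'],key=lambda t:t[1][4])[0]
        wt=sorted([t[0] for t in m['white'] if t[0][1]>y[1]+5 and t[1][4]>200],key=lambda t:t[0])
        A.append([L(*r,.013),L(*y,.012)]+[L(*t,.004) for t in (wt[0],wt[-1])])
    return np.mean(A,0)
E
python3 -c "
from meas import *
print(locs().round(2))
s=snap('scene','s5.png');p=observe()['ee_pos'];u,v=map(int,proj(s,p))
cv2.imwrite('pics/s5c.png',cv2.resize(s['frame'][v-20:v+40,u-40:u+40],(800,600),interpolation=2)[:,:,::-1])"
```

```text
time: 7.7
ee_pos: [0.6501, -0.1955, 0.3991]
ee_rot: [0.0, 0.136, 0.991, -0.0]
contact_force: [1.2, 0.6, -0.6]
gripper_width: 0.0322
grip_force: 8.7
[[ 21.16  -9.74]
 [ 38.49 -12.15]
 [ 57.34 -15.29]
 [ 58.78  13.48]]
```

View pics/s5c.png

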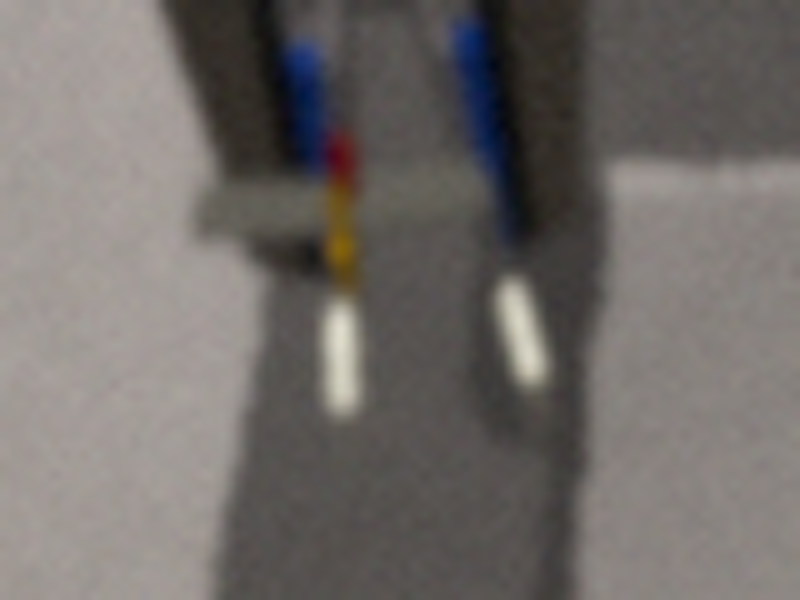

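Red at (341,155), yellow at (341,235) and the right tip at (341,360) now look lined up. To fix the radial direction, I'll locate the hinge in the wrist picture numerically, without viewing it.

```bash
python3 - <<'E'
from h import *
w=snap('wrist','w5.png');f=w['frame'];R=toolR();p=np.array(observe()['ee_pos']);c=p+[0,0,.019];h=np.arctan2(-R[1,0],-R[0,0])
def L(u,v,z):
    d=onz(w,u,v,c[2]+z)-c;return np.round([1e3*(d[0]*np.cos(h)+d[1]*np.sin(h)),1e3*(-d[0]*np.sin(h)+d[1]*np.cos(h))],1)
hs=cv2.cvtColor(f,cv2.COLOR_RGB2HSV)
for n,lo,hi,b in[('red',(0,130,60),(8,255,255),(260,280,360,325)),('red2',(172,130,60),(180,255,255),(260,280,360,325)),('yel',(15,110,70),(32,255,255),(260,280,360,330)),('white',(0,0,170),(180,60,255),(270,340,360,392)),('tail',(0,0,0),(180,90,75),(270,0,360,45))]:
    m=cv2.inRange(hs,lo,hi);k=np.zeros_like(m);k[b[1]:b[3],b[0]:b[2]]=1
    N,l,s,ce=cv2.connectedComponentsWithStats(m*k)
    for i in range(1,N):
        if s[i][4]>5:print(n,ce[i].round(1),s[i],L(*ce[i],{'w':.005,'t':.008}.get(n[0],.013)))
for r in(20,60,120,180,220):
    g=f[r].mean(1).astype(int);e=np.abs(np.diff(g.astype(float)[275:355]));print(r,g[290:342].tolist())
E
```

```text
red [293.5 312.9] [290 307   8  12  86] [19.1 -9.2]
white [285.9 362.9] [283 354   7  19  96] [ 56.3 -14.6]
white [338.7 363.2] [336 354   6  20 104] [56.5 14.6]
tail [293.   20.7] [ 270    0   51   45 2008] [-112.2   -7.4]
tail [328.   13.5] [324   0   9  35 201] [-114.8    6.6]
20 [70, 70, 71, 71, 70, 70, 70, 71, 71, 54, 43, 47, 53, 60, 64, 67, 67, 68, 68, 68, 69, 75, 81, 73, 68, 67, 68, 68, 69, 70, 73, 94, 120, 126, 94, 74, 70, 65, 58, 50, 47, 80, 100, 104, 104, 103, 104, 106, 108, 108, 107, 105]
60 [72, 72, 72, 73, 72, 70, 69, 68, 68, 70, 71, 71, 70, 71, 71, 83, 107, 122, 127, 130, 119, 98, 68, 58, 57, 56, 55, 54, 57, 79, 65, 78, 103, 122, 127, 128, 121, 108, 109, 109, 111, 111, 110, 111, 110, 108, 106, 105, 105, 106, 109, 110]
120 [77, 110, 123, 124, 104, 81, 72, 70, 71, 71, 66, 108, 135, 145, 148, 145, 128, 85, 92, 103, 105, 105, 105, 107, 106, 108, 110, 111, 111, 111, 109, 108, 106, 79, 89, 121, 143, 149, 148, 135, 110, 106, 108, 108, 106, 106, 105, 106, 108, 107, 107, 107]
180 [103, 106, 106, 95, 77, 73, 86, 118, 141, 147, 148, 134, 103, 99, 105, 109, 123, 128, 128, 125, 124, 124, 123, 113, 110, 119, 122, 121, 121, 121, 124, 124, 120, 119, 119, 115, 86, 89, 122, 143, 148, 146, 131, 105, 113, 118, 121, 121, 114, 109, 107, 106]
220 [80, 88, 95, 84, 81, 86, 88, 87, 79, 67, 86, 103, 107, 107, 108, 108, 107, 106, 106, 107, 107, 107, 107, 107, 107, 106, 105, 104, 103, 104, 106, 105, 106, 107, 108, 108, 108, 106, 80, 69, 79, 88, 88, 85, 81, 87, 94, 96, 94, 94, 94, 94]
```

```bash
python3 - <<'E'
from h import *
w=snap('wrist');R=toolR();p=np.array(observe()['ee_pos']);c=p+[0,0,.019];h=np.arctan2(-R[1,0],-R[0,0])
def L(u,v,z):
    d=onz(w,u,v,c[2]+z)-c;return np.array([1e3*(d[0]*np.cos(h)+d[1]*np.sin(h)),1e3*(-d[0]*np.sin(h)+d[1]*np.cos(h))])
fits=[]
for n,pts in(('R',((308.6,60),(303.6,120),(299.4,180))),('Lf',((324.6,60),(327.4,120),(330.2,180)))):
    q=np.array([L(u,v,.008) for u,v in pts]);tip=L(285.9,362.9,.005) if n=='R' else L(338.7,363.2,.005)
    q=np.vstack([q,tip]);k=np.polyfit(q[:,0],q[:,1],1);fits.append(k);print(n,q.round(1).tolist(),k.round(4))
a,b=fits;x=-(b[1]-a[1])/(b[0]-a[0]);print('apex',x,np.polyval(a,x),'open angle',b[0]-a[0],'jaw',.274-(b[0]-a[0]))
for z in(.010,.013,.018):
    r=L(293.5,312.9,z);print(z,'red',r,'blade there',np.polyval(a,r[0]),'diff mm',r[1]-np.polyval(a,r[0]))
E
```

```text
R [[-97.6, -1.2], [-73.6, -3.5], [-47.1, -5.7], [56.3, -14.5]] [-0.0859 -9.7226]
Lf [[-97.6, 5.4], [-73.6, 6.8], [-47.1, 8.4], [56.6, 14.6]] [ 0.06   11.2324]
apex -143.58408737135943 2.618104706850545 open angle 0.14594210645590316 jaw 0.12805789354409686
0.01 red [21.16638901 -9.42949805] blade there -11.541804565312262 diff mm 2.1123065147417464
0.013 red [19.10018186 -9.21020618] blade there -11.364219004481999 diff mm 2.154012826168012
0.018 red [15.65650328 -8.84471972] blade there -11.068243069764883 diff mm 2.2235233452117296
```

The wrist lines give a jaw of 0.128, which matches the finger width. The pointer sits on the inner face, so both views ask for about 0.85 mm more. I'll set 34.1 % and go to hover above the candy.

```bash

python3 -m inch '[[[0,0,0,0,34.1],[0,0,0,0,34.1],[0,0,0,0,34.1]]]' 25 | tail -2
python3 -c "
from h import *
units([.578,-.1767,.10],90-15.6)"
```

```text
gripper_width: 0.0313
grip_force: 9.0
units [ 1.491 -0.027  5.982] turn -0.007359321446138267 tool y deg 74.36 pos [ 0.6502 -0.1955  0.3991] t 8.45
```

```bash

python3 -m inch '[[[0.1,0,0.3,0,34.1],[0.25,0,0.9,0,34.1],[0.45,0,1.6,0,34.1],[0.6,0,2.3,0,34.1],[0.75,-0.01,3,0,34.1]]]' 25 | tail -2
python3 -m inch '[[[0.18,0,0.7,0,34.1],[0.36,0,1.4,0,34.1],[0.54,0,2.1,0,34.1],[0.68,-0.01,2.7,0,34.1],[0.74,-0.01,2.98,0,34.1]]]' 25 | tail -2
python3 -m inch '[[[0,0,0,0,34.1],[0,0,0,0,34.1]]]' 25 
python3 - <<'E'
from meas import *
units([.578,-.1767,.0455],90-15.6)
A=locs(4);print(A.round(2))
s=snap('scene');R=toolR();p=np.array(observe()['ee_pos']);c=p+[0,0,.0165];h=np.arctan2(-R[1,0],-R[0,0])
hs=cv2.cvtColor(s['frame'],cv2.COLOR_RGB2HSV)
u0,v0=map(int,proj(s,[.629,-.191,.062]));print(u0,v0)
m=cv2.inRange(hs,(0,130,60),(8,255,255));k=np.zeros_like(m);k[v0-14:v0+16,u0-14:u0+14]=1
N,l,st,ce=cv2.connectedComponentsWithStats(m*k)
for i in range(1,N):
    q=onz(s,*ce[i],.064);d=q-c;print(ce[i],st[i],q.round(4),'gripper frame',np.round([1e3*(d[0]*np.cos(h)+d[1]*np.sin(h)),1e3*(-d[0]*np.sin(h)+d[1]*np.cos(h))],1))
cv2.imwrite('pics/s6.png',cv2.resize(s['frame'][v0-50:v0+30,u0-50:u0+50],(750,600),interpolation=2)[:,:,::-1])
E
```

```text
gripper_width: 0.0313
grip_force: 9.0
gripper_width: 0.0317
grip_force: 9.0
time: 9.65
ee_pos: [0.5793, -0.177, 0.1016]
ee_rot: [0.001, 0.136, 0.991, -0.0]
contact_force: [-0.2, 0.2, -1.1]
gripper_width: 0.0316
grip_force: 9.0
units [ 2.900e-02 -1.000e-03  1.123e+00] turn -0.007486998016849118 tool y deg 74.36 pos [ 0.5793 -0.177   0.1016] t 9.65Traceback (most recent call last):
  File "<stdin>", line 3, in <module>
  File "meas.py", line 19, in locs
    A.append([L(*r,.013),L(*y,.012)]+[L(*t,.004) for t in (wt[0],wt[-1])])
                                                           ~~^^^
IndexError: list index out of range
```

```bash
python3 - <<'E'
from h import *
s=snap('scene');R=toolR();p=np.array(observe()['ee_pos']);c=p+[0,0,.0165];h=np.arctan2(-R[1,0],-R[0,0])
def L(u,v,z):
    d=onz(s,u,v,z)-c;return np.round([1e3*(d[0]*np.cos(h)+d[1]*np.sin(h)),1e3*(-d[0]*np.sin(h)+d[1]*np.cos(h))],1)
u0,v0=map(int,proj(s,[.629,-.191,.062]));x0,y0=u0-40,v0-50
z=cv2.resize(s['frame'][y0:v0+25,x0:u0+40],None,fx=6,fy=6,interpolation=cv2.INTER_CUBIC);hs=cv2.cvtColor(z,cv2.COLOR_RGB2HSV)
print(u0,v0)
for n,lo,hi,zz in[('red',(0,130,60),(8,255,255),.064),('white',(15,0,160),(60,60,255),c[2]+.004)]:
    N,l,st,ce=cv2.connectedComponentsWithStats(cv2.inRange(hs,lo,hi))
    for i in range(1,N):
        if st[i][4]>100:
            q=(ce[i]+.5)/6-.5+[x0,y0];print(n,q.round(1),st[i].tolist(),L(*q,zz),onz(s,*q,zz).round(4))
cv2.imwrite('pics/s6.png',cv2.resize(z,(640,600))[:,:,::-1])
E
```

```text
271 250
red [271.8 250.5] [226, 278, 41, 61, 1817] [53.   0.1] [ 0.631  -0.1914  0.064 ]
white [308.8 227.2] [461, 160, 19, 13, 102] [50.2 90.4] [ 0.6526 -0.1038  0.123 ]
white [275.3 235.3] [261, 196, 16, 40, 422] [55.9 13.4] [ 0.6373 -0.1794  0.123 ]
white [262.8 237.2] [187, 206, 13, 43, 432] [ 54.7 -14.4] [ 0.6287 -0.2059  0.123 ]
```

View pics/s6.png

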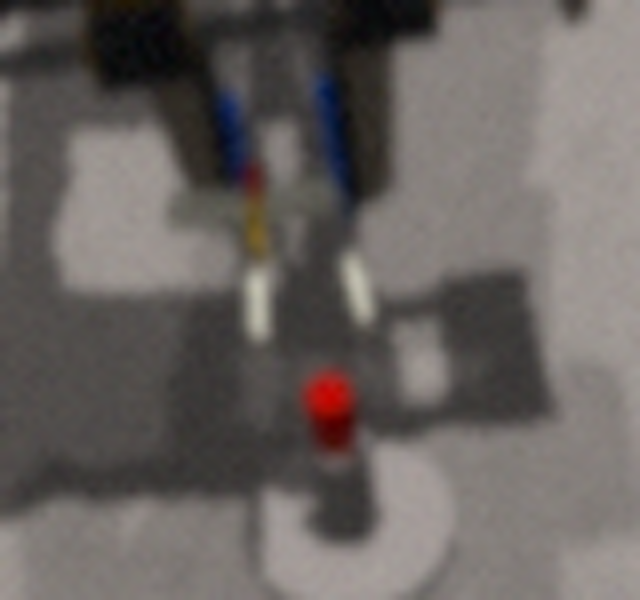

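Hover view: the candy (330,405) sits ahead between the tips at (258,305) and (358,288). In the gripper frame it is at (53, 0.1) mm and the blades' middle is at −0.5 mm. Red and yellow are in line. Clear to descend straight down.

```bash

python3 -m inch '[[[0,0,0.1,0,34.1],[0,0,0.25,0,34.1],[0,0,0.4,0,34.1],[0,0,0.5,0,34.1],[0,0,0.6,0,34.1]]]' 25 | tail -3
python3 -m inch '[[[0,0,0.1,0,34.1],[0,0,0.25,0,34.1],[0,0,0.4,0,34.1],[0,0,0.5,0,34.1],[0,0,0.52,0,34.1]]]' 25 | tail -3
python3 -m inch '[[[0,0,0,0,34.1],[0,0,0,0,34.1],[0,0,0,0,34.1]]]' 25 
python3 - <<'E'
from h import *
s=snap('scene');R=toolR();p=np.array(observe()['ee_pos']);c=p+[0,0,.0165];h=np.arctan2(-R[1,0],-R[0,0]);units([.578,-.1767,.0455])
def L(u,v,z):
    d=onz(s,u,v,z)-c;return np.round([1e3*(d[0]*np.cos(h)+d[1]*np.sin(h)),1e3*(-d[0]*np.sin(h)+d[1]*np.cos(h))],1)
u0,v0=map(int,proj(s,[.629,-.191,.062]));x0,y0=u0-40,v0-40
z=cv2.resize(s['frame'][y0:v0+25,x0:u0+40],None,fx=6,fy=6,interpolation=cv2.INTER_CUBIC);hs=cv2.cvtColor(z,cv2.COLOR_RGB2HSV)
for n,lo,hi,zz in[('red',(0,130,60),(8,255,255),.064),('yel',(14,110,70),(32,255,255),c[2]+.012),('white',(15,0,160),(60,60,255),c[2]+.004)]:
    N,l,st,ce=cv2.connectedComponentsWithStats(cv2.inRange(hs,lo,hi))
    for i in range(1,N):
        if st[i][4]>100:
            q=(ce[i]+.5)/6-.5+[x0,y0];print(n,q.round(1),st[i].tolist(),L(*q,zz),onz(s,*q,zz).round(4))
            if n=='red':print('  as mark',L(*q,c[2]+.013))
cv2.imwrite('pics/s7.png',z[:,:,::-1])
E
```

```text
contact_force: [0.5, -0.3, -0.6]
gripper_width: 0.0317
grip_force: 9.0
contact_force: [-0.4, -0.3, -0.7]
gripper_width: 0.0316
grip_force: 9.0
time: 11.05
ee_pos: [0.5784, -0.1765, 0.0446]
ee_rot: [0.0, 0.136, 0.991, -0.0]
contact_force: [-0.1, 0.0, -0.8]
gripper_width: 0.0315
grip_force: 9.0
units [ 0.007 -0.006 -0.02 ] turn None tool y deg 74.35 pos [ 0.5784 -0.1765  0.0445] t 11.1
red [271.8 250.6] [226, 218, 41, 60, 1859] [54.7 -0.2] [ 0.6311 -0.1915  0.064 ]
  as mark [61.8 -0.2]
yel [265.5 242.5] [203, 176, 15, 43, 514] [ 35.3 -11.5] [ 0.6093 -0.1971  0.073 ]
white [277.6 249.7] [275, 222, 15, 38, 325] [56.2 13.2] [ 0.6361 -0.1789  0.065 ]
white [265.7 252. ] [206, 234, 11, 42, 342] [ 56.4 -14.7] [ 0.6288 -0.2059  0.065 ]
```

```bash
python3 - <<'E'
from h import *
R=toolR();p=np.array(observe()['ee_pos']);c=p+[0,0,.0165];h=np.arctan2(-R[1,0],-R[0,0])
F=[];
for _ in range(8): s=snap('scene');F.append(s['frame'].astype(float))
f=np.mean(F,0).astype(np.uint8)
def L(u,v,z):
    d=onz(s,u,v,z)-c;return np.round([1e3*(d[0]*np.cos(h)+d[1]*np.sin(h)),1e3*(-d[0]*np.sin(h)+d[1]*np.cos(h))],2)
u,v=map(int,proj(s,c));x0,y0=u-20,v-20
z=cv2.resize(f[y0:v+25,x0:u+22],None,fx=8,fy=8,interpolation=cv2.INTER_CUBIC);hs=cv2.cvtColor(z,cv2.COLOR_RGB2HSV)
for n,rng in[('red',[((0,90,50),(9,255,255)),((168,90,50),(180,255,255))]),('yel',[((13,100,60),(34,255,255))])]:
    m=sum(cv2.inRange(hs,*r) for r in rng);N,l,st,ce=cv2.connectedComponentsWithStats(m)
    for i in range(1,N):
        if st[i][4]>60:
            q=(ce[i]+.5)/8-.5+[x0,y0];print(n,q.round(2),st[i].tolist(),L(*q,.013+c[2]))
E
```

```text
red [265.22 237.01] [131, 188, 21, 30, 419] [ 20.16 -10.01]
red [271.82 250.71] [163, 271, 60, 89, 4220] [62.17 -0.28]
yel [286.63 214.93] [307, 17, 11, 23, 157] [-34.69  49.92]
yel [265.51 242.46] [134, 218, 21, 59, 1067] [ 35.93 -11.4 ]
```

Mark to pointer direction is −0.088, against −0.085 for the blade, so the pointer is on the mark to within a fraction of a millimetre. The candy is unmoved and centred, so I'm handing in.

```bash
python3 -c "
from bench import *
print(hand_in())"
```

```text
the job is handed in; nothing more can be done
None
```

I handed the job in at about 11.5 s of the 42 s, and no verdict came back. My last measurements had the tweezers held steady around the unmoved candy, the pointer on the mark to within a fraction of a millimetre, and the mould, beaker and jar never approached.

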